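# Shut the slide case and press its label holder home behind the lip

## Robot

A 7-joint arm with a two-finger parallel gripper is mounted at the origin on a cart in front of the work surface, level with it; the furniture and walls round the work are solid. World frame = base frame: x ahead of the robot, y to its left, z up, the work surface at z = 0. Lengths are in m, angles in rad, forces in N, time in s.
With the tool pointing down it reaches from about 0.425 to 0.875 m from the base axis. Payload 4.7 kg.
Tool frame: the origin (TCP) lies between the finger pads; the fingertips stand 14 mm ahead of it and the grasp point (between the pads) lies 5 mm behind it; z points along the fingers, y is the line along which they close (so a half turn about z gives the same grasp; the last joint's range is limited). The gripper opens to 87 mm and grips with 3 to 60 N. Pads are 19 mm wide; open, the fingers measure 117 mm over their backs; the gripper's body (75 mm by 190 mm) begins 51 mm behind the grasp point.
Start: joints at [1.277, 0.321, -0.07, 1.45, 0.023, 1.371, -0.057], TCP at [0.197, -0.619, 0.237] pointing down, gripper open.
Joint ranges: [-2.86, 2.86], [-0.3, 2.09], [-1.38, 1.24], [0.06, 2.45], [-1.56, 4.7], [0.09, 2.05], [-2.69, 2.69]. Speed limits (rad/s): [2.57, 2.57, 3.14, 3.14, 3.14, 3.14, 3.14].

## Interface

Orientations are given as a rotation vector (axis times angle).
In Python, from bench import ctrl gives the robot as it stands.
- The arm moves only by the shell command python3 -m inch 'ROWS' [OPENING] [FORCE]. ROWS is JSON, a list of rows, each a list of 6 numbers: the shift along the world's x, y, z in mm, then the turn, a rotation vector about the world's x, y, z in degrees. In form: [[tx, ty, tz, rx, ry, rz], ...]. A call has 1 to 20 rows; each row is the pose to reach, as a shift and turn from the pose commanded when the call began; what a row does not reach only later rows make up. A row lasts 1/8 s, in which the tool goes at most 62.5 mm and 10.7 degrees, less where a joint would pass 70% of its speed; a pose out of reach is approached as far as the arm can. A call with a gripper value outside its range is refused whole. OPENING is the finger opening in mm, from 0 to 87, set as the call begins (- or left out, the last holds). The fingers move at their own pace and stop on an object; FORCE is the grip in N (left out, the last holds). Time passes only in rows, so rows that repeat a pose let the fingers close. It gives the time, the measured TCP pose, the force, the opening and the grip force at its end, in the units of the state.
- ctrl.get_state(): the state, without advancing time (a new reading comes with each control period).
- ctrl.get_image(name): name is "side" or "top"; returns (picture, depth): 480x640x3 uint8, red, green, blue; 480x640 float32, m along the optical axis (not along the pixel's ray), 0 where there is no reading.
- ctrl.camera_params(name): a dict with "mtx" (3x3 intrinsics, pixels), "dist_coeffs" ([k1, k2, p1, p2, k3] as OpenCV has them; the pictures are not rectified), "T" (4x4, takes a point from camera to world coordinates). Camera axes: x right, y down, z forward; pixel columns grow to the right and rows downward; lengths in m; the calibration is good to about 2 mm. A picture is of the moment at which its call begins. camera_params takes no time and is no camera call.
- ctrl.close_job(): hands the job in; it is judged then, once.
The state is a dict: "time": time; "joint_positions": joint angles; "qd": joint speeds; "joint_torque": joint torques, N m; "position": TCP position; "tool_rot": TCP orientation; "ft_force": force on the tool from outside, world axes, zero at the start; "torque": the same for the moment, N m; "grip_width": opening from 0.0 (shut) to 1.0 (fully open); "grip_force": force on a finger pad.
Only numpy, scipy, OpenCV 4.12 (cv2) and the standard library are available. Lean on these libraries where they do the work, as an engineer would, in place of code of your own. Each camera call takes 0.05 s, during which the arm holds its last target. There are 200 camera calls.

## Task

Lower the open cover of the slide case gently until it lies fully shut on the case. Then take the white label holder out of its wooden stand and push it straight down behind the steel lip on the front of the case, with its overhang reaching back over the shut cover, until its shoulders are fully home against the spring of the clip. Finish while still holding it pressed home - do not let go - and leave the bottles, the beaker and the magnet where they are.

Things in the scene. Friction and masses are not known exactly. Their poses are not given: they have to be found in the camera images.
- case: grey slide case fixed to the worktop, 130 mm deep (x), 200 mm wide (y), walls 50 mm high; origin at the centre of its underside, x from front to back (away from the robot at yaw 0), z up. Front wall face at x=-65 mm. White cover, 8 mm thick, hinged along y at the back, hinge line at x=+63 z=54 mm. Label pocket outside the front wall, centred at y=-40 mm.
- cover (a joint): hinge of the white cover (rad): 0 = fully shut on its stop; grows as the cover rises, limit 1.75, leaning back. Starts between half open and upright. The hinge is stiff (about 0.16 N m friction, cover 0.15 kg): the cover stays where it is left and must be brought all the way down.
- cover_grip (a point): centre of the round cross-bar (14 mm diameter, 22 mm long along the case's y) ending the cover's finger tab, 160 mm from the hinge line, at case y=+55 mm; the tab's neck is 12 mm wide. Shut, it is at case x=-97 z=54 mm, free beneath; with the cover upright it is the highest point. Pinched on its two end faces (along y) it turns between the pads as the cover swings.
- pocket_home (a point): in the label pocket, at case (-70.5, -40, 20) mm, axes as the case's: where the holder's origin is when fully home, shoulders on the post tops. The pocket is 11 mm (x) by 54 mm (y) inside, between the front wall, a steel lip with a window (top edge flared outward, to z=58 mm) and two end posts, tops at case z=60 mm, reaching out to x=-79 mm.
- clip (a joint): travel of the spring clip in the bottom of the pocket (m): 0 = up (its top 12 mm above pocket_home), about 0.012 when the holder is fully home. It pushes back up with about 3 N at first touch and 8 N when home, and lifts the holder again if it is let go.
- holder: loose white label holder, about 60 g, upright in the stand; origin at the centre of its underside, x front to back. Blade 8 (x) by 50 (y) mm, z=0 to 40, rounded bottom edge, paper label on its front. Flange z=40 to 46, 68 wide (y), x=-7 to +18: its ends are the shoulders, its +x overhang goes over the shut cover. Grip tab on top 10 (x) by 28 (y) mm, z=46 to 79.
- overhang (a point): middle of the lower edge of the overhang of the holder flange, at holder (18, 0, 40) mm; it must end up over the shut cover, on the +x side of the pocket.
- stand: fixed wooden stand, 60 x 100 x 45 mm, origin at the centre of its underside; the blade of the holder stands in its central slot (11.5 x 53.5 mm) and the flange rests on its top, the holder origin 5 mm above the worktop, same axes as the holder.
- amber_bottle: brown bottle with black cap, 52 mm diameter, 115 mm high, origin at its foot; leave alone
- stain_bottle: small dark violet bottle with white cap, 38 mm diameter, 85 mm high, origin at its foot; leave alone
- beaker: clear empty beaker, 68 mm diameter, 83 mm high, origin at its foot; leave alone
- magnet_puck: flat round red magnet, 36 mm diameter, 12 mm high, lying near the front edge of the worktop, origin at its foot; leave alone
Things that resemble listed ones, but are neither listed nor needed, are in the scene too. What is shaped like the holder but red is not meant.

How it is judged:
By the outcome, as a careful person would: the job done as asked, in the order asked, and still so for the second after the job is handed in, while the arm keeps its last pose, push and grip.
It also fails if it takes over 58 s, if anything falls off the work surface, if the arm or the gripper's body presses on something with over 40 N, if the wrist force passes 120 N, or if a joint passes its speed limit or range.

## Working session

There is one attempt and no reset: what is moved stays moved. The work goes in short steps, Python scripts to look and compute and a shell command to move; the robot and the scene stay as the last step left them, time stands still between calls to the robot, and variables do not carry over. Pictures are saved under pics/ and viewed, at most 10 in all, crops included, and the job is handed in when it is done.

```bash
mkdir -p pics; ls
cat > h.py <<'E'
import numpy as np,cv2
from bench import ctrl
def grab(n,f):
    im,d=ctrl.get_image(n); cv2.imwrite(f'pics/{f}.png',im[:,:,::-1]); np.save(f'pics/{f}.npy',d); return im,d
def world(n,uv,z):
    p=ctrl.camera_params(n); uv=np.array(uv,float).reshape(-1,1,2); z=np.broadcast_to(z,len(uv)).astype(float)
    q=cv2.undistortPoints(uv,np.array(p['mtx'],float),np.array(p['dist_coeffs'],float))[:,0]
    c=np.c_[q*z[:,None],z,np.ones(len(z))]; return (c@np.array(p['T']).T)[:,:3]
def at(n,uv,d):
    uv=np.array(uv); return world(n,uv,[np.median(d[v-1:v+2,u-1:u+2]) for u,v in uv.astype(int)])
def onz(n,uv,z):
    a=world(n,uv,0.5);b=world(n,uv,1.0); t=(np.array(z)-a[:,2])/(b[:,2]-a[:,2]); return a+(b-a)*t[:,None]
E
python3 -c "
from h import *
for n in ('side','top'):
    grab(n,n+'0'); p=ctrl.camera_params(n); print(n,np.round(p['T'],3).tolist(),np.round(p['mtx'],1).tolist())
s=ctrl.get_state();print(s['position'],s['tool_rot'],s['time'],s['grip_width'])
"
```

```text
pics
side [[0.936, -0.209, 0.284, 0.207], [-0.352, -0.515, 0.782, -0.954], [-0.018, -0.831, -0.556, 0.738], [0.0, 0.0, 0.0, 1.0]] [[561.5, 0.0, 319.6], [0.0, 561.5, 239.7], [0.0, 0.0, 1.0]]
top [[-0.014, -0.995, 0.102, 0.4], [-1.0, 0.013, -0.011, 0.001], [0.009, -0.102, -0.995, 1.52], [0.0, 0.0, 0.0, 1.0]] [[607.5, 0.0, 317.4], [0.0, 607.5, 228.1], [0.0, 0.0, 1.0]]
[ 0.19675856 -0.61902822  0.23556517] [-3.10281724e+00 -4.81393653e-01  5.43306375e-04] 0.1 0.9980515411255769
```

View pics/side0.png

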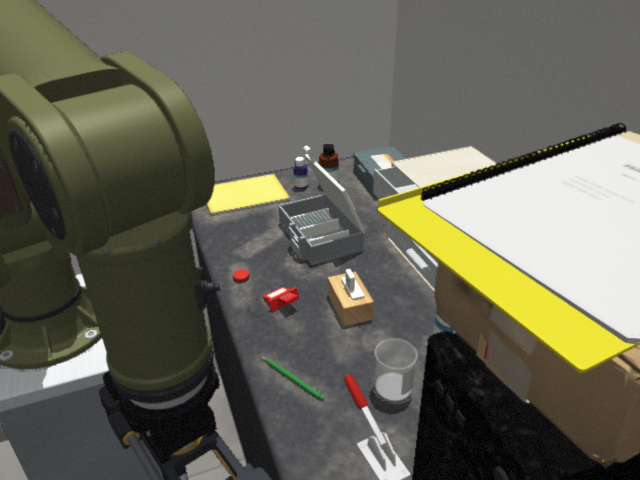

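View pics/top0.png

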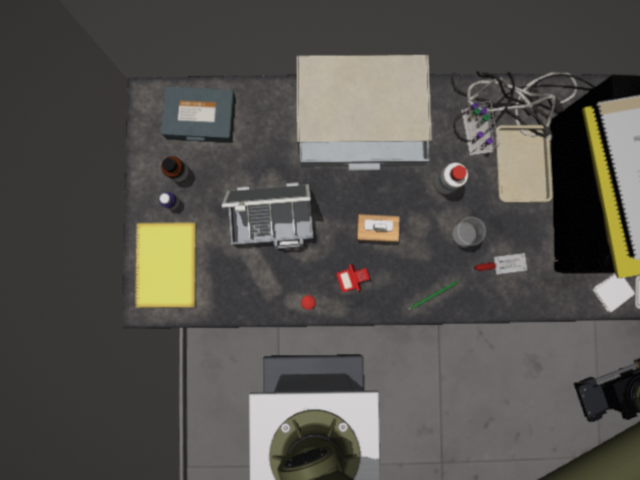

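The top view shows the case near (270,215) with its cover open and the tab at about (238,207). The pocket is at (290,243), the stand with the white holder at (378,228), and the red decoy at (352,278). Next is an enlarged crop.

```bash
python3 -c "
import cv2,numpy as np
t=cv2.imread('pics/top0.png')[165:265,210:410]; s=cv2.imread('pics/side0.png')[140:330,265:385]
cv2.imwrite('pics/c1.png',cv2.resize(t,None,fx=4,fy=4,interpolation=2)); cv2.imwrite('pics/c2.png',cv2.resize(s,None,fx=3,fy=3,interpolation=2))"
```

```text
(no output)
```

View pics/c1.png

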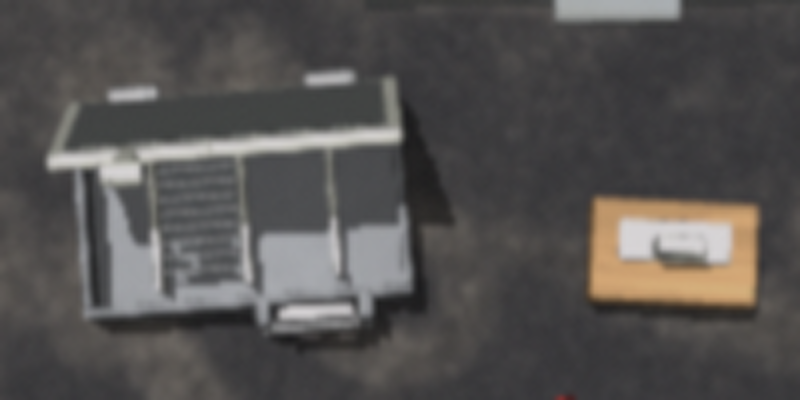

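View pics/c2.png

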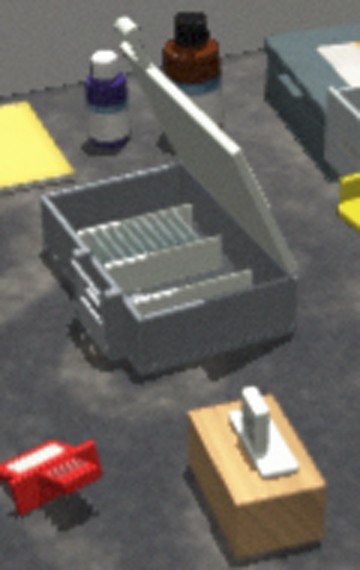

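The crops show the stand's top corners at crop (594,198), (760,206), (755,306) and (590,300). The front wall's top edge runs from (85,318) to (412,290), and the cross-bar is at (122,173) in top and (125,27) in side.

```bash
python3 -c "
from h import *
np.set_printoptions(precision=4,suppress=True)
c=lambda L:np.array(L)/4+[210,165]
d=np.load('pics/top0.npy');ds=np.load('pics/side0.npy')
st=onz('top',c([(594,198),(760,206),(755,306),(590,300)]),[.045]*4);print('stand',st,st.mean(0))
print('holder tab top / flange',onz('top',c([(682,238),(620,218),(732,225),(729,266),(620,260)]),[.084,.051,.051,.051,.051]))
print('front wall',onz('top',c([(85,318),(412,290)]),[.05,.05]))
print('posts', onz('top',c([(258,300),(373,295),(262,322),(370,318)]),[.06]*4))
print('bar',at('top',c([(122,173),(112,172),(132,173)]),d), at('side',[(306.7,149)],ds))
print('cover edge',at('top',c([(60,160),(220,148),(395,134)]),d))
print('cover back corners',at('top',c([(75,105),(392,80)]),d))
# plane fit: points above case from top depth
v,u=np.mgrid[165:265,210:410];P=at('top',np.c_[u.ravel(),v.ravel()],d).reshape(100,200,3)
Z=P[...,2]
m=(Z>.043)&(Z<.07)&(u<320)
m2=(Z>.03)&(Z<.06)&(u>345)
for k in (m2,):
  r=cv2.minAreaRect((P[k][:,:2]*1000).astype(np.float32));print(r)
m=(Z>.035)&(u<330)
r=cv2.minAreaRect((P[m][:,:2]*1000).astype(np.float32));print(r, cv2.boxPoints(r))
t=(Z>.075)&(u>345);print('tab',P[t].mean(0),t.sum())
print('bottles',at('top',[(173,167),(167,199),(308,302),(469,233)],d))
"
```

```text
stand [[ 0.5828 -0.1161  0.045 ]
 [ 0.5767 -0.218   0.045 ]
 [ 0.5152 -0.2132  0.045 ]
 [ 0.5202 -0.1124  0.045 ]] [ 0.5487 -0.1649  0.045 ]
holder tab top / flange [[ 0.5534 -0.165   0.084 ]
 [ 0.5696 -0.1313  0.051 ]
 [ 0.5645 -0.1996  0.051 ]
 [ 0.5394 -0.1971  0.051 ]
 [ 0.5439 -0.1307  0.051 ]]
front wall [[ 0.5128  0.1946  0.05  ]
 [ 0.5273 -0.004   0.05  ]]
posts [[0.5216 0.0889 0.06  ]
 [0.5237 0.0196 0.06  ]
 [0.5083 0.0866 0.06  ]
 [0.5099 0.0216 0.06  ]]
bar [[0.5796 0.1536 0.2084]
 [0.5801 0.159  0.209 ]
 [0.5793 0.148  0.2094]] [[0.5812 0.1493 0.2057]]
cover edge [[0.5927 0.1929 0.1697]
 [0.5982 0.103  0.17  ]
 [0.6048 0.0048 0.1711]]
cover back corners [[0.6416 0.1992 0.0622]
 [0.6651 0.0068 0.001 ]]
((549.2931518554688, -163.54205322265625), (100.67261505126953, 60.901859283447266), 86.3246841430664)
((593.94921875, 79.58204650878906), (179.7464599609375, 248.22312927246094), 1.2434500455856323) [[501.4039 201.7141]
 [506.7905 -46.4506]
 [686.4946 -42.55  ]
 [681.108  205.6147]]
tab [ 0.6547 -0.137   0.1539] 324
bottles [[ 0.6928  0.3243  0.1139]
 [ 0.621   0.3441  0.0861]
 [ 0.3711  0.0103  0.0129]
 [ 0.5375 -0.3981  0.0042]]
```

```bash
python3 -m inch '[[153,269,90,0,0,-7],[153,269,90,0,0,-7],[153,269,90,0,0,-7],[153,269,90,0,0,-7],[153,269,90,0,0,-7],[153,269,90,0,0,-7],[303,569,90,0,0,-13.6],[303,569,90,0,0,-13.6],[303,569,90,0,0,-13.6],[303,569,90,0,0,-13.6],[303,569,90,0,0,-13.6],[303,569,90,0,0,-13.6],[384,772,90,0,0,-13.6],[384,772,90,0,0,-13.6],[384,772,90,0,0,-13.6],[384,772,90,0,0,-13.6],[384,772,90,0,0,-13.6],[384,772,60,0,0,-13.6],[384,772,60,0,0,-13.6]]' 50 20
python3 -c "
from h import *
im,d=grab('side','s1');cv2.imwrite('pics/s1c.png',cv2.resize(im[80:280,230:430,::-1],None,fx=3,fy=3,interpolation=2));s=ctrl.get_state();print(s['position'],s['tool_rot'],s['ft_force'])"
```

```text
time: 2.48
position: [0.58, 0.1493, 0.2941]
tool_rot: [3.137, 0.106, -0.008]
ft_force: [-0.5, -1.2, 0.5]
grip_width: 0.575
grip_force: 0.0
[0.58071967 0.14994754 0.29569676] [ 3.13808819  0.10604848 -0.0036301 ] [0.14173171 0.61570879 0.83719406]
```

View pics/s1c.png

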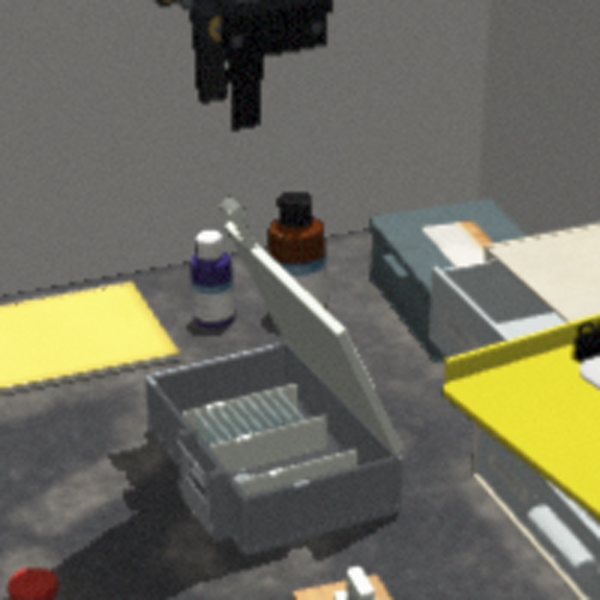

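The gripper hangs above the cross-bar (crop 232,208), so I descend and pinch it.

```bash
python3 -m inch '[[0,0,-50,0,0,0],[0,0,-85,0,0,0],[0,0,-100,0,0,0],[0,0,-100,0,0,0],[0,0,-100,0,0,0]]'; python3 -m inch '[[0,0,0,0,0,0],[0,0,0,0,0,0],[0,0,0,0,0,0],[0,0,0,0,0,0],[0,0,0,0,0,0],[0,0,0,0,0,0]]' 10 25
python3 -c "
from h import *
im,d=grab('side','s2');cv2.imwrite('pics/s2c.png',cv2.resize(im[90:220,250:400,::-1],None,fx=4,fy=4,interpolation=2));s=ctrl.get_state();print(s['position'],s['grip_width']*87,s['ft_force'])"
```

```text
time: 3.15
position: [0.582, 0.1528, 0.1986]
tool_rot: [-3.139, -0.11, -0.005]
ft_force: [-0.2, -1.1, 0.2]
grip_width: 0.57
grip_force: 0.0
time: 3.9
position: [0.5807, 0.1556, 0.1969]
tool_rot: [-3.135, -0.114, -0.002]
ft_force: [1.1, 5.6, -0.5]
grip_width: 0.246
grip_force: 25.0
[0.58078101 0.1555529  0.19690414] 21.845931205489943 [ 0.52058984  5.95473078 -0.42384234]
```

View pics/s2c.png

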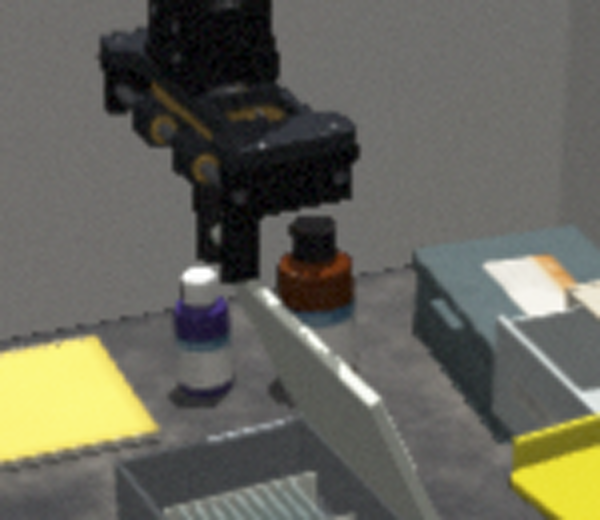

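The bar is held (21.8 mm between pads), and I now swing the cover down along its arc.

```bash
python3 -m inch '[[-6.6,1.5,-2.9,0,0,0],[-13,1,-6,0,0,0],[-19,0.7,-9.3,0,0,0],[-25,0.2,-13,0,0,0],[-31,-0.2,-17,0,0,0],[-36.4,-0.5,-21,0,0,0],[-42,-0.9,-25.3,0,0,0],[-47,-1.3,-30,0,0,0],[-52,-1.6,-35,0,0,0],[-57,-2,-40,0,0,0],[-61.5,-2.3,-45,0,0,0],[-66,-2.6,-50.5,0,0,0],[-70,-2.9,-56,0,0,0],[-74,-3.2,-62,0,0,0],[-77.5,-3.4,-68,0,0,0],[-81,-3.7,-74,0,0,0],[-84,-3.9,-80.3,0,0,0],[-86.6,-4.1,-86.7,0,0,0],[-89.2,-4.2,-93,0,0,0]]'
```

```text
time: 6.32
position: [0.4923, 0.1496, 0.104]
tool_rot: [-3.138, -0.111, -0.004]
ft_force: [3.0, 4.7, -0.2]
grip_width: 0.243
grip_force: 25.0
```

```bash
python3 -m inch '[[-2.2,0.5,-6.6,0,0,0],[-4.1,0.5,-13.3,0,0,0],[-5.8,0.5,-20,0,0,0],[-7.2,0.5,-27,0,0,0],[-8.2,0.5,-34,0,0,0],[-8.6,0.5,-37.5,0,0,0],[-9,0.5,-41,0,0,0],[-9.2,0.5,-44.5,0,0,0],[-9.4,0.5,-48,0,0,0],[-9.6,0.5,-51,0,0,0],[-9.6,0.5,-53.5,0,0,0],[-9.6,0.5,-55,0,0,0],[-9.6,0.5,-55,0,0,0]]'
```

```text
time: 7.95
position: [0.4825, 0.149, 0.0498]
tool_rot: [3.139, 0.111, 0.001]
ft_force: [-1.2, 3.0, 11.3]
grip_width: 0.25
grip_force: 25.0
```

```bash
python3 -m inch '[[0,0,-1,0,0,0],[0,0,-2,0,0,0],[0,0,-2,0,0,0]]'
```

```text
time: 8.32
position: [0.4826, 0.149, 0.0493]
tool_rot: [3.137, 0.111, 0.001]
ft_force: [-5.6, 1.0, 24.9]
grip_width: 0.248
grip_force: 25.0
```

The cover is on its stop: force rises with no motion. I relieve the push, release, and rise.

```bash
python3 -m inch '[[0,0,2,0,0,0],[0,0,2,0,0,0],[0,0,2,0,0,0],[0,0,2,0,0,0],[0,0,2,0,0,0]]' 45; python3 -m inch '[[0,0,10,0,0,0],[0,0,40,0,0,0],[0,0,90,0,0,0],[0,0,130,0,0,0],[22,-105,130,0,0,-3],[44,-210,130,0,0,-5],[66,-312,130,0,0,-7.6],[66,-312,130,0,0,-7.6],[66,-312,130,0,0,-7.6],[66,-312,130,0,0,-7.6],[66,-312,130,0,0,-7.6],[66,-312,130,0,0,-7.6],[66,-312,90,0,0,-7.6],[66,-312,90,0,0,-7.6],[66,-312,90,0,0,-7.6]]' 50
python3 -c "
from h import *
im,d=grab('top','t3');im2,d2=grab('side','s3')
a=cv2.resize(im[165:265,215:315],None,fx=4,fy=4,interpolation=2);b=cv2.resize(im2[190:340,250:400],(400,400),interpolation=2)
cv2.imwrite('pics/m3.png',np.hstack([a,b])[:,:,::-1]);s=ctrl.get_state();print(s['position'],s['tool_rot'],s['ft_force'])"
```

```text
time: 8.95
position: [0.4818, 0.1486, 0.0483]
tool_rot: [3.139, 0.11, -0.001]
ft_force: [0.1, -0.8, -0.2]
grip_width: 0.514
grip_force: 0.0
time: 10.82
position: [0.5487, -0.1621, 0.1398]
tool_rot: [3.14, -0.095, 0.002]
ft_force: [-1.0, 0.2, -0.0]
grip_width: 0.573
grip_force: 0.0
[ 0.54913979 -0.16285553  0.14030196] [ 3.13922522 -0.09636819  0.00368436] [ 0.15993466 -0.98089446  0.24045478]
```

View pics/m3.png

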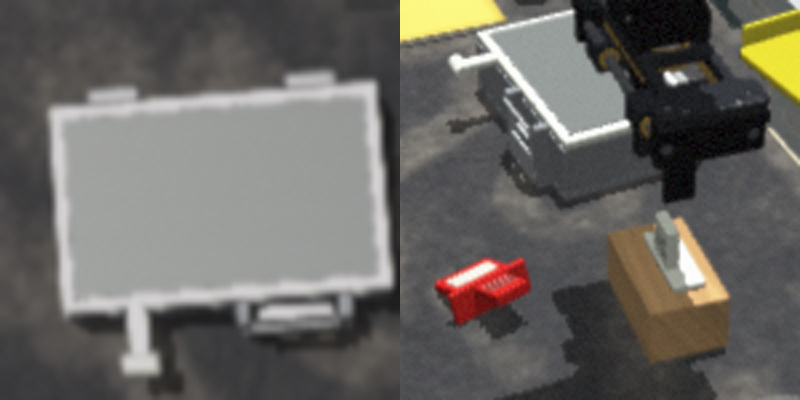

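The cover is flat shut, with crop corners (52,108), (376,85), (390,286) and (68,313). The gripper is above the holder, so I descend and grip its tab.

```bash
python3 -m inch '[[0,-1,-35,0,0,0],[0,-1,-60,0,0,0],[0,-1,-70,0,0,0],[0,-1,-70,0,0,0],[0,-1,-70,0,0,0]]' ; python3 -m inch '[[0,0,0,0,0,0],[0,0,0,0,0,0],[0,0,0,0,0,0],[0,0,0,0,0,0],[0,0,0,0,0,0],[0,0,0,0,0,0]]' 15 40
python3 -c "
from h import *
np.set_printoptions(precision=4,suppress=True)
c=lambda L:np.array(L)/4+[215,165]
print(onz('top',c([(52,108),(376,85),(390,286),(68,313)]),[.058]*4))
print(onz('top',c([(52,108),(376,85),(390,286),(68,313)]),[.058]*4).mean(0))
print('bar',onz('top',c([(140,365)]),[.061]))
s=ctrl.get_state();print(s['position'],s['tool_rot'])"
```

```text
time: 11.55
position: [0.5492, -0.1644, 0.07]
tool_rot: [3.139, -0.098, 0.003]
ft_force: [-0.5, -0.3, 0.1]
grip_width: 0.573
grip_force: 0.0
time: 12.3
position: [0.5483, -0.1641, 0.0689]
tool_rot: [3.14, -0.098, 0.0]
ft_force: [-0.8, 0.7, 3.9]
grip_width: 0.318
grip_force: 40.0
[[ 0.6405  0.2016  0.058 ]
 [ 0.6521  0.0042  0.058 ]
 [ 0.5291 -0.0028  0.058 ]
 [ 0.5152  0.1917  0.058 ]]
[0.5842 0.0987 0.058 ]
bar [[0.4831 0.148  0.061 ]]
[ 0.5483 -0.1641  0.0689] [ 3.1399 -0.0976  0.0003]
```

```bash
python3 -m inch '[[0,0,15,0,0,0],[0,0,45,0,0,0],[0,0,86,0,0,0],[0,0,86,0,0,0],[-10,60,86,0,0,2],[-20,115,86,0,0,4],[-28,170,86,0,0,6],[-32,220,86,0,0,7.4],[-32,220,86,0,0,7.4],[-32,220,86,0,0,7.4],[-32,220,86,0,0,7.4],[-32,220,62,0,0,7.4],[-32,220,62,0,0,7.4],[-32,220,62,0,0,7.4]]'
python3 -c "
from h import *
im2,d2=grab('side','s4');im,d=grab('top','t4')
cv2.imwrite('pics/m4.png',cv2.resize(im2[160:280,250:400],(750,600),interpolation=2)[:,:,::-1]);s=ctrl.get_state();print(s['position'],s['tool_rot'],s['ft_force'],s['grip_width'])"
```

```text
time: 14.05
position: [0.5164, 0.0552, 0.131]
tool_rot: [-3.14, -0.103, -0.0]
ft_force: [-0.1, -0.0, -0.6]
grip_width: 0.315
grip_force: 40.0
[0.51676745 0.05556253 0.13143969] [3.13976981e+00 1.04017795e-01 2.00751152e-03] [ 0.71819567 -0.52136129 -0.87411468] 0.31473366295361044
```

View pics/m4.png

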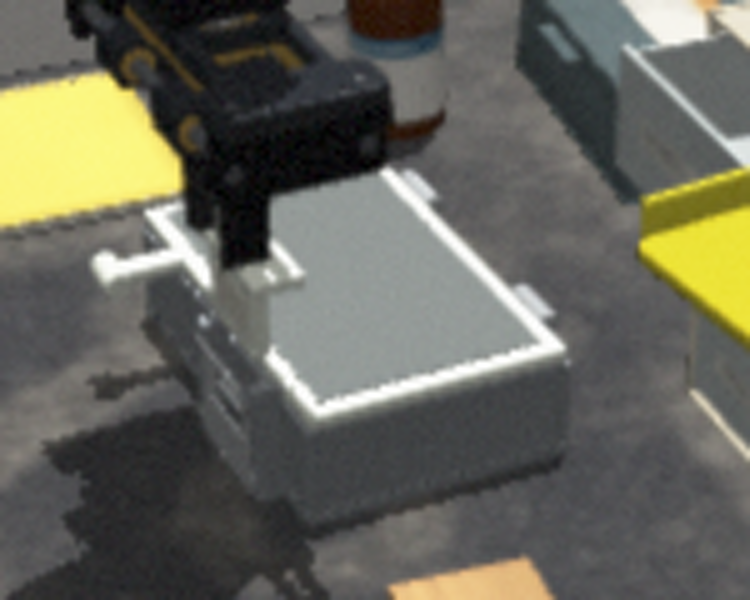

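The blade hangs just above the pocket. I see the flange's overhang corner at crop (302,276), the blade's bottom near corner at about (270,352), and the cover's near front corner at (320,415). I compare these with projections.

```bash
python3 -c "
from h import *
p=ctrl.camera_params('side');T=np.linalg.inv(np.array(p['T']))
def pr(o,yaw,pts):
    a=np.radians(yaw);R=np.array([[np.cos(a),-np.sin(a),0],[np.sin(a),np.cos(a),0],[0,0,1]])
    w=(np.array(pts)/1000)@R.T+o
    c=cv2.projectPoints(w,cv2.Rodrigues(T[:3,:3])[0],T[:3,3],np.array(p['mtx'],float),np.array(p['dist_coeffs'],float))[0][:,0]
    return np.round((c-[250,160])*5).astype(int)
im=cv2.imread('pics/m4.png')
H=pr([.5167,.0555,.0675],3.8,[(18,-34,46),(18,34,46),(-7,-34,46),(18,-34,40),(-4,-25,0),(4,-25,0),(-4,-25,40),(4,-25,40)])
C=pr([.584,.1005,0],3.9,[(-65,-100,50),(-79,-74,60),(-65,-74,60),(-79,-6,60),(-65,-6,60),(-65,-100,58),(63,-100,58),(-97,66,54),(-97,44,54)])
print(H.tolist(),C.tolist())
im=cv2.resize(im[150:500,50:450],(800,700))
for q,col in ((H,(0,0,255)),(C,(0,255,0))):
    for x,y in q: cv2.circle(im,((x-50)*2,(y-150)*2),3,col,1)
cv2.imwrite('pics/m5.png',im[:600])"
```

```text
[[291, 275], [231, 204], [238, 288], [292, 287], [240, 367], [257, 362], [237, 289], [254, 285]] [[292, 435], [239, 394], [268, 386], [181, 319], [209, 312], [292, 420], [554, 349], [90, 266], [106, 288]]
```

View pics/m5.png

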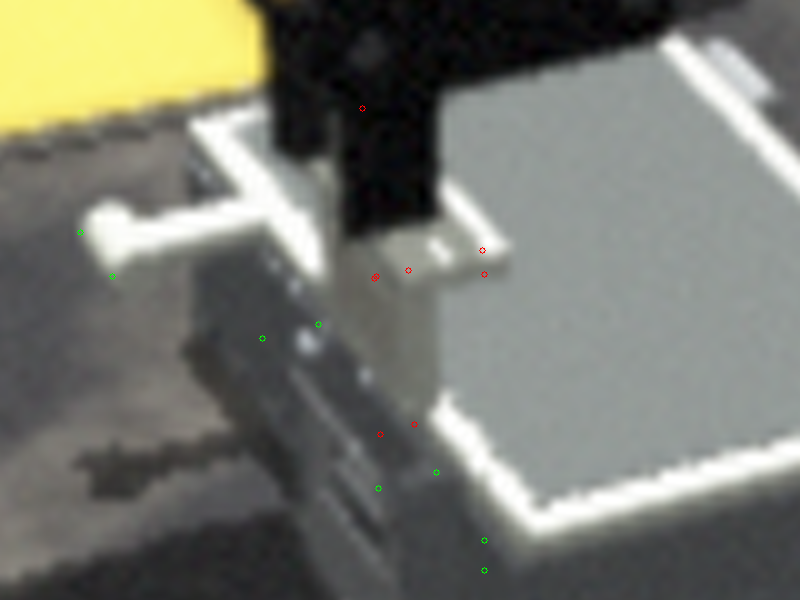

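```bash
python3 -m inch '[[-1,0,0,0,0,0],[-1,0,-3,0,0,0],[-1,0,-5,0,0,0],[-1,0,-7,0,0,0],[-1,0,-9,0,0,0],[-1,0,-11,0,0,0],[-1,0,-12,0,0,0],[-1,0,-12,0,0,0]]'
```

```text
time: 15.15
position: [0.5151, 0.0558, 0.1185]
tool_rot: [3.14, 0.105, -0.0]
ft_force: [0.1, 0.1, -0.7]
grip_width: 0.316
grip_force: 40.0
```

```bash
python3 -m inch '[[0,0,-2,0,0,0],[0,0,-4,0,0,0],[0,0,-6,0,0,0],[0,0,-8,0,0,0],[0,0,-9,0,0,0],[0,0,-9,0,0,0]]';python3 -m inch '[[0,0,-2,0,0,0],[0,0,-4,0,0,0],[0,0,-6,0,0,0],[0,0,-8,0,0,0],[0,0,-9,0,0,0],[0,0,-9,0,0,0]]'
```

```text
time: 15.9
position: [0.5151, 0.0558, 0.1095]
tool_rot: [3.14, 0.105, -0.0]
ft_force: [0.4, -0.4, -0.7]
grip_width: 0.317
grip_force: 40.0
time: 16.65
position: [0.515, 0.0558, 0.1005]
tool_rot: [3.14, 0.105, -0.0]
ft_force: [-0.1, -0.2, -0.4]
grip_width: 0.313
grip_force: 40.0
```

```bash
python3 -m inch '[[0,0,-2,0,0,0],[0,0,-4,0,0,0],[0,0,-6,0,0,0],[0,0,-8,0,0,0],[0,0,-8,0,0,0]]';python3 -m inch '[[0,0,-2,0,0,0],[0,0,-4,0,0,0],[0,0,-6,0,0,0],[0,0,-7.5,0,0,0],[0,0,-7.5,0,0,0]]'
```

```text
time: 17.27
position: [0.5153, 0.0558, 0.0928]
tool_rot: [3.14, 0.105, 0.0]
ft_force: [-0.1, -0.7, 3.2]
grip_width: 0.318
grip_force: 40.0
time: 17.9
position: [0.5154, 0.0559, 0.0854]
tool_rot: [3.14, 0.105, 0.001]
ft_force: [-1.8, -0.9, 7.0]
grip_width: 0.315
grip_force: 40.0
```

```bash
python3 -m inch '[[0,0,-1,0,0,0],[0,0,-2,0,0,0],[0,0,-2.5,0,0,0],[0,0,-2.5,0,0,0],[0,0,-2.5,0,0,0]]' 15 55
```

```text
time: 18.52
position: [0.5155, 0.0559, 0.0838]
tool_rot: [3.139, 0.105, 0.001]
ft_force: [-4.6, 0.0, 13.6]
grip_width: 0.31
grip_force: 55.0
```

```bash
python3 -m inch '[[0,0,-0.5,0,0,0],[0,0,-1,0,0,0],[0,0,-1,0,0,0],[0,0,-1,0,0,0]]'
```

```text
time: 19.02
position: [0.5155, 0.0558, 0.0837]
tool_rot: [3.138, 0.105, 0.0]
ft_force: [-7.6, -2.1, 20.3]
grip_width: 0.315
grip_force: 55.0
```

```bash
python3 -c "
from h import *
im2,d2=grab('side','s6')
cv2.imwrite('pics/m6.png',cv2.resize(im2[160:280,250:400],(750,600),interpolation=2)[:,:,::-1]);s=ctrl.get_state();print(s['position'],s['ft_force'],s['torque'],s['grip_width'])"
```

```text
[0.51548658 0.05585298 0.08371498] [-7.03345637 -1.32061883 20.12374341] [-0.20239964  1.55282778 -0.04883843] 0.31468763829010815
```

View pics/m6.png

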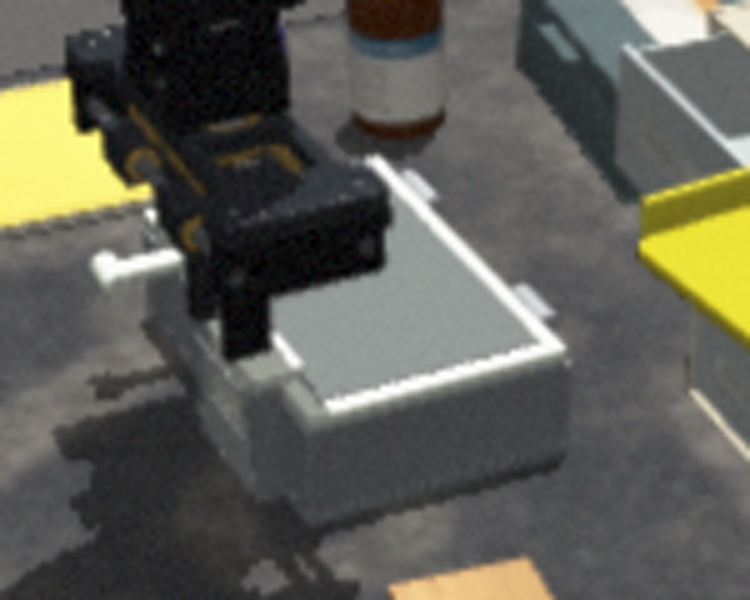

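The holder sits in the pocket with its flange level on the posts at crop (270,375), overhanging the shut cover. The push is steady at 20 N, so I hand the job in.

```bash
python3 -c "
from bench import ctrl
print(ctrl.close_job())"
```

```text
the job is handed in; nothing more can be done
None
```

The cover is shut on its stop, the white holder is home in the pocket with its overhang over the cover and still held under about 20 N of push, and the job was handed in at about 19 s without touching the bottles, beaker or magnet.

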